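# Show the foot of a vial to the bench inspection camera

## Robot

A 7-joint arm with a two-finger parallel gripper is mounted at the origin on a cart in front of the work surface, level with it; the furniture and walls round the work are solid. World frame = base frame: x ahead of the robot, y to its left, z up, the work surface at z = 0. Lengths are in mm, angles in rad, forces in N, time in s.
With the tool pointing down it reaches from about 400 to 875 mm from the base axis. Payload 4.4 kg.
Tool frame: the origin (TCP) lies midway between the tips of the shut fingers; the grasp point (between the pads) lies 19 mm behind it (ctrl.grip_point_offset is the distance from the TCP to the grasp point, in mm); z points along the fingers, y is the line along which they close (so a half turn about z gives the same grasp; the last joint's range is limited). The gripper opens to 85 mm and grips with 20 to 120 N. Pads are 22 mm wide; open, the fingers measure 114 mm over their backs; the gripper's body (76 mm by 85 mm) begins 54 mm behind the grasp point. The pads swing forward as they close: fully open they stand 13 mm farther back than shut.
Start: joints at [-0.066, 0.628, 0.038, 1.517, -0.027, 0.996, -0.02], TCP at [650.014, 0.028, 194.313] pointing down, gripper open.
Joint ranges: [-3.06, 3.06], [-0.37, 2.12], [-1.25, 1.32], [0.18, 2.47], [-1.1, 4.24], [0.23, 1.98], [-2.94, 2.94]. Speed limits (rad/s): [2.57, 2.57, 3.14, 3.14, 3.14, 3.14, 3.14].

## Interface

Orientations are given as [roll, pitch, yaw] about the fixed x, y, z axes, in that order (R = Rz(yaw) Ry(pitch) Rx(roll)).
In Python, from cell import ctrl, camrig gives the robot as it stands (ctrl), with the cameras (camrig).
- The arm moves only by the tool nudge_tcp, called after "Emit:" by a JSON object that holds its "name" and its "arguments". Schema: {"type":"object","properties":{"segments":{"type":"array","items":{"type":"number"},"minItems":7,"maxItems":84},"only":{"type":"string"},"quiet":{"type":"boolean"},"lines":{"type":"string"}},"required":["segments"],"additionalProperties":false}. segments is one flat list of numbers that holds 1 to 12 rows one after another, with no inner brackets; each row has 7 numbers: dx, dy, dz in mm, then a rotation vector rx, ry, rz in rad, then the finger opening in mm; each row shifts and turns the commanded pose from where the row before left it, along the tool's axes as they then stand; what a row does not reach is not made up. A row lasts 1/10 s, in which the tool goes at most 50 mm and 0.15 rad, less where a joint would pass 70% of its speed; a pose out of reach is approached as far as the arm can. The fingers move at their own pace and stop on an object; the grip force is fixed at half the most. Time passes only in rows, so rows that do not move let the fingers close. The tool returns the time, the measured TCP pose, the force, the opening and the grip force at its end. only (a regular expression) keeps the lines of the reply that match it, lines (a string "A,B") keeps lines A to B, and quiet returns only ok. Input that does not fit is refused with a message, and nothing moves.
- ctrl.read_state(): the state, without advancing time (a new reading comes with each control period).
- camrig.get_image(name): name is "scene" or "side" or "wrist"; returns the picture (420x560x3 uint8, blue, green, red); there is no depth.
- camrig.calibration(name): a dict with "fx", "fy", "cx", "cy" (pixels), "rvec" (rotation vector, rad) and "tvec" (3), from world to camera coordinates, as OpenCV has them; the wrist camera has in their place "hand_eye" (4x4, takes a point from camera to tool coordinates, whose origin is the TCP and whose axes are the flange's). Camera axes: x right, y down, z forward; pixel columns grow to the right and rows downward; lengths in mm; the calibration is good to about 2 mm. The wrist camera is an equidistant fisheye: a pixel r from the principal point sees the ray r / f radians off the axis. A picture is of the moment at which its call begins: read the wrist's pose just before it. calibration takes no time and is no camera call.
- ctrl.finish_job(): hands the job in; it is judged then, once.
The state is a dict: "clock": time; "qpos": joint angles; "qd": joint speeds; "tau": joint torques, N m; "eef_pos": TCP position; "tool_rot": TCP orientation; "force": force on the tool from outside, world axes, zero at the start; "torque": the same for the moment, N m; "width": finger opening in mm; "gripper_force": force on a finger pad.
Only numpy, scipy, OpenCV 4.12 (cv2) and the standard library are available. Lean on these libraries where they do the work, as an engineer would, in place of code of your own. Each camera call takes 0.05 s, during which the arm holds its last target. There are 200 camera calls.

## Task

First slide the dust shutter of the small inspection camera fully open by its tab. Then lift the short capped vial out of its stand and hold it up in the air in front of the camera for inspection: the foot of the vial faces the lens, centred on it and square to it, 80 mm from the lens, cap away from it. Do not let the vial touch the camera, leave the two tall tubes standing in their stands, and finish holding the vial still there - do not put it down or let go.

Things in the scene. Friction and masses are not known exactly. Their poses are not given: they have to be found in the camera images.
- vial: The vial to be shown: round, amber-brown, black screw cap, 25 mm in diameter, 73 mm tall, about 22 g; upright in its stand. Origin at the centre of its foot (underside), z along its axis to the cap; the cap (24 mm in diameter) takes z = 56 to 73 mm. Grip it round the cap; the lowest 24 mm are in the well.
- vial_cap (a point): Centre of the top of the vial's cap, 72 mm above the foot.
- vial_stand: Fixed grey block 60 x 60 x 30 mm with one round well 24 mm deep (floor 6 mm above the table), about 1 mm play round the vial. Origin at the centre of its underside, z up. Two like blocks hold the tubes; the three are at least 100 mm apart between centres, and which stands where changes.
- tube_a: Bystander: slim clear tube with a light cap, 18 mm in diameter, 106 mm tall, upright in a grey block like the vial's, top 112 mm above the table. Origin at the centre of its foot, z up. To be left standing.
- tube_b: Bystander: a second tube, the same as tube_a, in the third grey block. To be left standing.
- camera_head: Head of the inspection camera, a grey block 62 mm wide. Origin: centre of the round lens's front face, 115 mm above the table. z: viewing direction out of the lens, upward, leaning 30 degrees from vertical towards the robot; y: level, the way the shutter opens (roughly the robot's left); x: up and away from the robot. Two shutter rails, 62 mm apart along x, rise to z = 9 mm, y = -35 to +91 mm.
- camera: The inspection camera as a whole, fixed to the table: foot plate 130 x 100 x 12 mm with two cheeks that carry the head. Origin on the table straight below the lens centre, z up, y as camera_head's. Its place and yaw change.
- view_point (a point): Point on the lens axis 80 mm in front of the lens (camera_head frame 0, 0, 80 mm), where the centre of the vial's foot belongs; axes as camera_head.
- shutter_tab (a point): Middle of the shutter's black tab, at z = 22 mm in the camera_head frame; moves with the shutter; axes as camera_head. The tab is 8 mm thick along y, 24 mm wide along x, and stands from z = 6 to 35 mm on a 56 x 52 mm steel plate that covers the lens. Pinch it along y with fingers pointing along camera_head -z, or push it.
- shutter (a joint): Slide of the shutter along camera_head +y, m: 0 = shut over the lens, 0.055 = fully open against its stop. It starts at 0 to 0.01. Stays where it is left; about 1.5 N to slide.

How it is judged:
By the outcome, as a careful person would: the job done as asked, in the order asked, and still so for the second after the job is handed in, while the arm keeps its last pose, push and grip.
It also fails if it takes over 48 s, if anything falls off the work surface, if the arm or the gripper's body presses on something with over 40 N, if the wrist force passes 120 N, or if a joint passes its speed limit or range.

## Working session

There is one attempt and no reset: what is moved stays moved. The work goes in short steps, Python scripts to look and compute and a tool call to move; the robot and the scene stay as the last step left them, time stands still between calls to the robot, and variables do not carry over. Pictures are saved under pics/ and viewed, at most 10 in all, crops included, and the job is handed in when it is done.

```bash
ls; mkdir -p pics; python3 - <<'E'
from cell import ctrl, camrig
import cv2
for n in("scene","side","wrist"):
    s=ctrl.read_state(); cv2.imwrite(f"pics/{n}0.png",camrig.get_image(n)); print(n,camrig.calibration(n))
print(s,ctrl.grip_point_offset)
E
```

```text
cell.py
pics
scene {'fx': 483.4768346812811, 'fy': 483.4768346812811, 'cx': 281.2112077693373, 'cy': 212.7310876296032, 'rvec': array([ 1.17888613,  1.87822387, -1.21778005]), 'tvec': array([ 327.702545  ,  -51.90541327, 1436.10317854])}
side {'fx': 419.7702961188849, 'fy': 419.7702961188849, 'cx': 278.0829616310698, 'cy': 206.06566046946497, 'rvec': array([ 2.05157483,  0.12119626, -0.0342839 ]), 'tvec': array([-509.36316389,   35.53048173, 1174.20784563])}
wrist {'fx': 325.19226210127806, 'fy': 325.19226210127806, 'cx': 280.1105166872576, 'cy': 204.37586771280962, 'hand_eye': array([[-9.06295857e-04, -9.61768843e-01, -2.73861044e-01,
         6.96199911e+01],
       [ 9.99999569e-01, -8.16273959e-04, -4.42664659e-04,
        -1.87960396e-01],
       [ 2.02195438e-04, -2.73861327e-01,  9.61769168e-01,
        -1.79143238e+02],
       [ 0.00000000e+00,  0.00000000e+00,  0.00000000e+00,
         1.00000000e+00]])}
{'clock': 0.1, 'qpos': array([-0.06579656,  0.62926938,  0.03845531,  1.51826912, -0.02698194,
        0.99627912, -0.02001045]), 'qd': array([ 0.00011849, -0.00177267, -0.00069362, -0.00370463,  0.00216247,
        0.00075916,  0.00070562]), 'tau': array([ 3.65140630e-03, -5.64529252e+01,  1.23032581e+00, -1.93971133e+01,
        1.11524854e-02,  5.46943455e-03, -1.37002465e-05]), 'eef_pos': array([6.49381729e+02, 1.53890315e-02, 1.93470725e+02]), 'tool_rot': array([-3.13988643e+00,  3.92881708e-05,  1.57078373e+00]), 'force': array([0.50451873, 0.19036214, 0.13094485]), 'torque': array([-0.02579618,  0.00879253,  0.03134582]), 'gripper_force': 0.0, 'width': 85.6657503653547} 18.700000000000003
```

View pics/scene0.png

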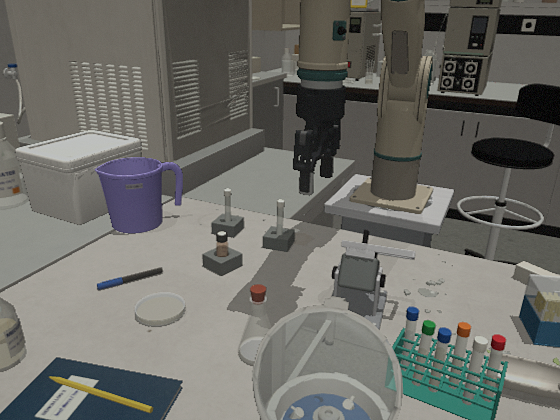

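View pics/side0.png

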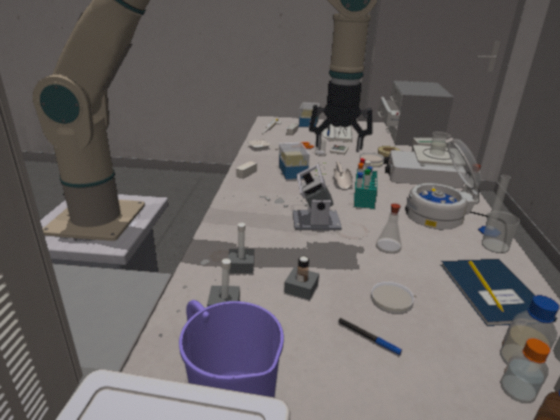

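The scene view shows the vial at about (221,245), tubes at (228,205) and (280,220), and the inspection camera near (360,270), with the tab at (366,240). The side view shows the same layout, with the vial at (303,270) and the camera at (316,200). Next I'll enlarge crops of both.

```bash
python3 - <<'E'
import cv2,numpy as np
a=cv2.imread("pics/scene0.png")[180:330,190:430]; b=cv2.imread("pics/side0.png")[155:310,190:360]
a=cv2.resize(a,(800,500),interpolation=cv2.INTER_CUBIC); cv2.imwrite("pics/sc1.png",a)
b=cv2.resize(b,None,fx=3.8,fy=3.8,interpolation=cv2.INTER_CUBIC); cv2.imwrite("pics/sd1.png",b); print(b.shape)
E
```

```text
(589, 646, 3)
```

View pics/sc1.png

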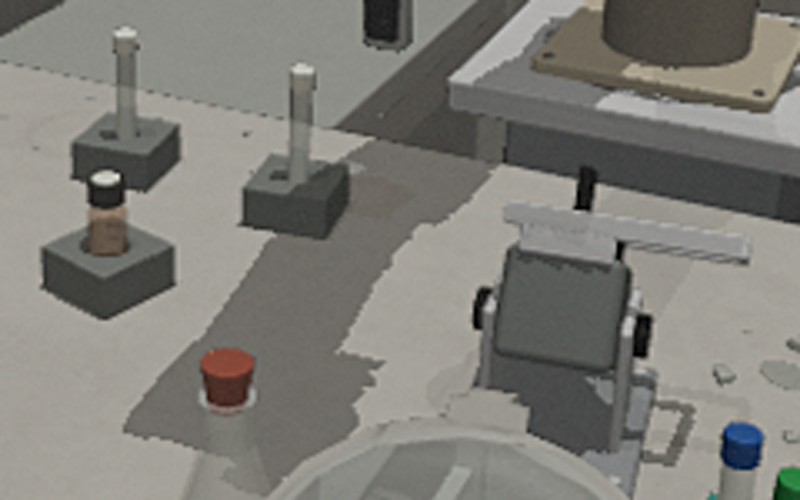

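View pics/sd1.png

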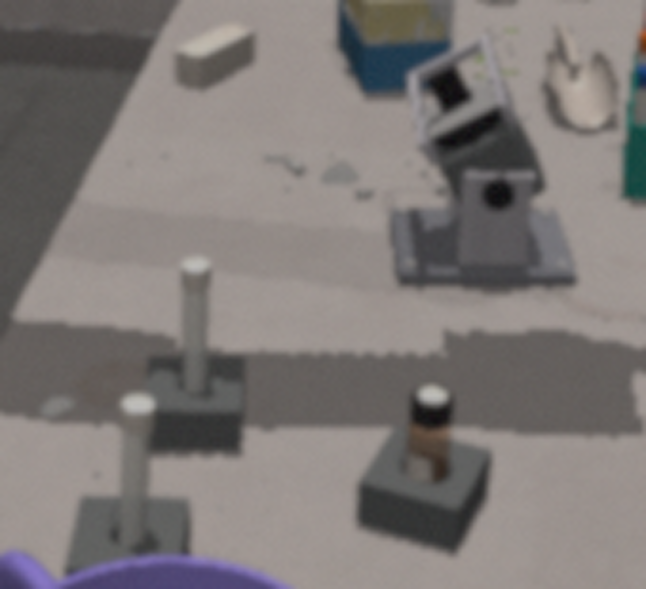

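View pics/wrist0.png

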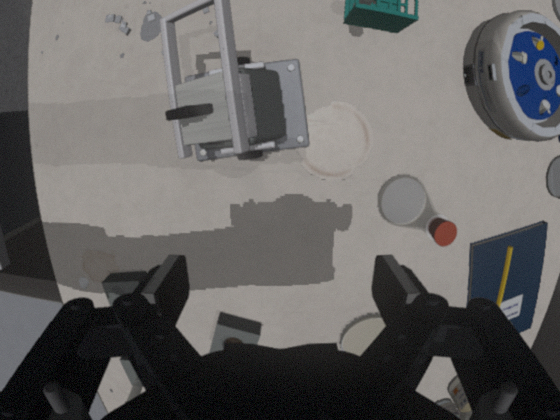

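The wrist view shows the camera at the upper left, with rails ending near (183,155) and (240,150) and the tab at (190,112). The vial's stand is hidden by the gripper. I'll triangulate the tops and enlarge the camera.

```bash
cat > h.py <<'E'
from cell import ctrl, camrig
import cv2,numpy as np
from scipy.optimize import least_squares
from scipy.spatial.transform import Rotation as Ro
def proj(n,P,s=None):
    c=camrig.calibration(n); P=np.atleast_2d(P).astype(float)
    if n!="wrist":
        K=np.array([[c["fx"],0,c["cx"]],[0,c["fy"],c["cy"]],[0,0,1]])
        return cv2.projectPoints(P,c["rvec"],c["tvec"],K,None)[0][:,0]
    R=Ro.from_euler("xyz",s["tool_rot"]).as_matrix(); T=(P-s["eef_pos"])@R
    H=c["hand_eye"]; q=(T-H[:3,3])@H[:3,:3]
    r=np.hypot(q[:,0],q[:,1]); th=np.arctan2(r,q[:,2])
    return np.c_[c["cx"]+c["fx"]*th*q[:,0]/r, c["cy"]+c["fy"]*th*q[:,1]/r]
def fitpt(obs,z=None,s=None):  # obs: {cam:(u,v)}
    f=lambda p:np.r_[np.concatenate([(proj(n,p,s)[0]-o) for n,o in obs.items()]),[] if z is None else [(p[2]-z)]]
    r=least_squares(f,[600,0,60]); return r.x.round(1),r.fun.round(1)
def headR(yaw): # camera_head frame: x up/away, y level, z leaning to robot 30deg
    a=np.radians(30); return Ro.from_euler("z",yaw).as_matrix()@np.array([[np.cos(a),0,-np.sin(a)],[0,1,0],[np.sin(a),0,np.cos(a)]])
E
python3 - <<'E'
from h import *
print(fitpt({"scene":(221.8,233.4),"side":(303.7,258.9)},79))
print(fitpt({"scene":(227.5,189.9),"side":(226.3,261.1)},112))
print(fitpt({"scene":(280.6,201),"side":(241.8,224.7)},112))
a=cv2.imread("pics/wrist0.png")[0:175,140:330]
a=cv2.resize(a,None,fx=3.4,fy=3.4,interpolation=cv2.INTER_CUBIC); cv2.imwrite("pics/w1.png",a)
E
```

```text
(array([ 587.8, -224.7,   78.6]), array([-0.2, -0.4,  0.1, -0.5, -0.4]))
(array([ 437.4, -300.6,  111.5]), array([-0.4, -0.5,  0. , -0.7, -0.5]))
(array([ 443. , -158.6,  111.7]), array([-0.1, -0.4,  0.1, -0.3, -0.3]))
```

View pics/w1.png

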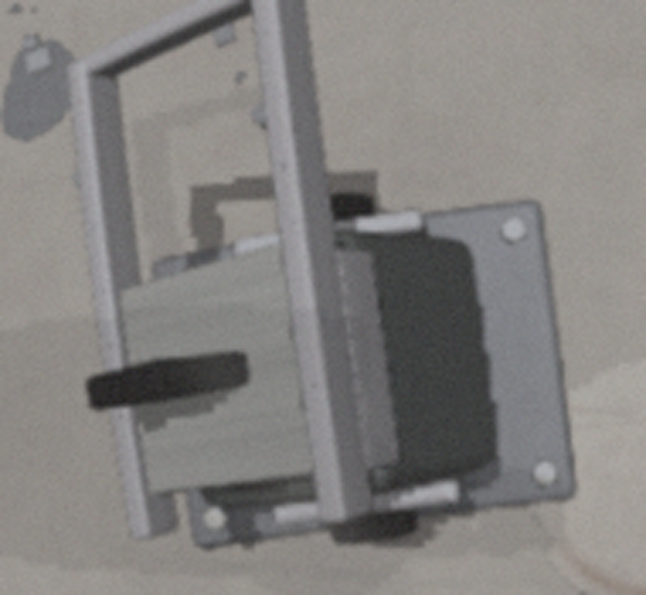

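```bash
cat > fit.py <<'E'
from h import *
W=lambda x,y:np.array([140+x/3.4,y/3.4]); S=lambda x,y:np.array([190+x/3.3333,180+y/3.3333]); D=lambda x,y:np.array([190+x/3.8,155+y/3.8])
s=dict(eef_pos=np.array([649.38,0.015,193.47]),tool_rot=np.array([-3.13988643,0,1.57078373]))
def pts(p):
    x,y,yaw,sh,ox=p; R=headR(yaw); o=np.array([x,y,115])
    h=lambda *a:o+R@np.array(a); f=lambda *a:np.array([x,y,0])+Ro.from_euler("z",yaw).as_matrix()@np.array(a)
    return [("wrist",h(-31,-35,9),W(142,533)),("wrist",h(31,-35,9),W(340,518)),("wrist",h(-31,91,9),W(83,72)),
    ("wrist",h(-12,sh,35),W(89,392)),("wrist",h(12,sh,6),W(247,369)),
    ("wrist",f(65+ox,50,12),W(538,203)),("wrist",f(65+ox,-50,12),W(573,495)),("wrist",f(-65+ox,-50,12),W(200,545)),
    ("scene",h(31,-35,9),S(510,210)),("scene",h(31,91,9),S(748,245)),("scene",h(0,sh,35),S(588,170)),
    ("side",h(31,-35,9),D(503,105)),("side",h(-31,-35,9),D(425,147)),("side",h(0,sh,35),D(440,75))]
f=lambda p:np.concatenate([proj(n,P,s)[0]-o for n,P,o in pts(p)])
r=least_squares(f,[520,130,0.0,5,0],loss="soft_l1",x_scale=[10,10,.1,5,5])
print(r.x.round(3)); 
for (n,_,o),e in zip(pts(r.x),f(r.x).reshape(-1,2)): print(n,o.round(),e.round(1))
R=headR(r.x[2]);o=np.r_[r.x[:2],115]
print("tab",o+R@[0,r.x[3],22],"view",o+R@[0,0,80])
E
python3 fit.py
```

```text
[5.93002e+02 7.39860e+01 1.21000e-01 7.59000e-01 1.76530e+01]
wrist [182. 157.] [0.4 0.6]
wrist [240. 152.] [-0.7  0.4]
wrist [164.  21.] [-0.5 -6.3]
wrist [166. 115.] [0.4 0.3]
wrist [213. 109.] [ 3.  -0.9]
wrist [298.  60.] [ 0.4 -2.5]
wrist [309. 146.] [0.7 0.5]
wrist [199. 160.] [-3.4  0.6]
scene [343. 243.] [-1.5 -3.3]
scene [414. 254.] [ 0.8 -2.1]
scene [366. 231.] [-0.6 -1. ]
side [322. 183.] [-0.5 -0.2]
side [302. 194.] [-1.  -0.9]
side [306. 175.] [ 0.  -0.5]
tab [581.99030899  73.41401547 134.05255888] view [553.29335628  69.1641067  184.2820323 ]
```

```bash
cat > go.py <<'E'
from h import *
import sys
L=np.array([593.0,74.0,115]);YAW=0.121
def rep(R,p):
    s=ctrl.read_state(); A=Ro.from_euler("xyz",s["tool_rot"]).as_matrix()
    print("t",s["clock"],"move(tool axes)",(A.T@(p-s["eef_pos"])).round(1),"rotvec",Ro.from_matrix(A.T@R).as_rotvec().round(3),"width",round(s["width"],1),"F",s["force"].round(1),"q",s["qpos"].round(2))
def toolR(yaw=YAW): return headR(yaw)@np.diag([1,-1,-1.])
def head(*a): return L+headR(YAW)@np.array(a,float)
DOWN=np.array([[1,0,0],[0,-1,0],[0,0,-1.]])
if __name__=="__main__":
    a=list(map(float,sys.argv[2:5]))
    rep(toolR(),head(*a)) if sys.argv[1]=="h" else rep(DOWN,np.array(a))
E
python3 go.py h 0 0.8 95
```

```text
t 0.15 move(tool axes) [  69.  -103.7   -3.5] rotvec [-0.38   0.429  1.414] width 85.3 F [ 1.3 -0.9 -0.1] q [-0.07  0.63  0.04  1.52 -0.03  1.   -0.02]
```

Emit:
{"name": "nudge_tcp", "arguments": {"segments": [23,-34,0,0,0,0,60,23,-34,0,0,0,0,60,23,-34,0,0,0,0,60]}}

```text
clock: 0.45
eef_pos: [546.5, 69.6, 193.8]
tool_rot: [-3.141, -0.0, 1.57]
force: [-0.3, 0.3, 0.8]
width: 60.0
gripper_force: 0.0
```

```bash
python3 go.py h 0 0.8 95
```

```text
t 0.45 move(tool axes) [-0.5 -0.7 -3.4] rotvec [-0.379  0.428  1.413] width 60.0 F [-0.3  0.3  0.8] q [-0.2   0.49  0.04  1.8  -0.02  0.86 -0.16]
```

Emit:
{"name": "nudge_tcp", "arguments": {"segments": [0,0,0,-0.0345,0.0389,0.1285,60,0,0,0,-0.0345,0.0389,0.1285,60,0,0,0,-0.0345,0.0389,0.1285,60,0,0,0,-0.0345,0.0389,0.1285,60,0,0,0,-0.0345,0.0389,0.1285,60,0,0,0,-0.0345,0.0389,0.1285,60,0,0,0,-0.0345,0.0389,0.1285,60,0,0,0,-0.0345,0.0389,0.1285,60,0,0,0,-0.0345,0.0389,0.1285,60,0,0,0,-0.0345,0.0389,0.1285,60,0,0,0,-0.0345,0.0389,0.1285,60,0,0,0,0,0,0,60]}}

```text
clock: 1.65
eef_pos: [546.1, 74.2, 200.6]
tool_rot: [3.117, -0.457, 0.269]
force: [0.1, 0.3, -0.2]
width: 59.6
gripper_force: 0.0
```

```bash
python3 go.py h 0 0.8 95
python3 - <<'E'
from h import *
import json
s=ctrl.read_state(); cv2.imwrite("pics/w2.png",camrig.get_image("wrist"))
json.dump({k:s[k].tolist() for k in("eef_pos","tool_rot")},open("w2.json","w"))
E
```

```text
t 1.65 move(tool axes) [-3.   4.8  2.3] rotvec [-0.045  0.065  0.131] width 59.6 F [ 0.1  0.3 -0.2] q [-0.56  0.35  0.51  2.26 -1.1   0.23 -0.39]
```

View pics/w2.png

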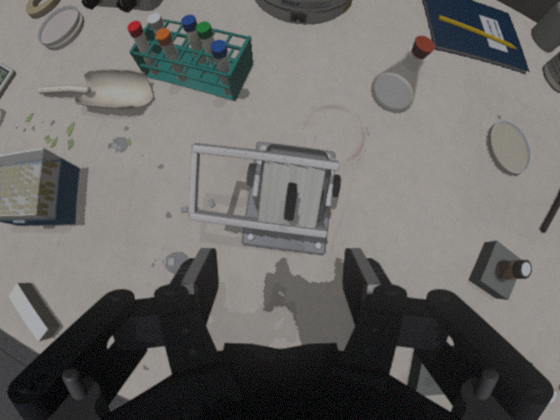

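The wrist view shows the camera centred at (290,195), with the tab at (291,200) and the shutter shut. Joints 5 and 6 are at their limits, so I'll check the kinematics before going further.

```bash
cat > kin.py <<'E'
import numpy as np
from scipy.spatial.transform import Rotation as Ro
from scipy.optimize import least_squares
from go import *
PI=np.pi
# xArm7 modified DH (alpha,a,d) guess; tool length free
def fk(q,p=(267,293,52.5,342.5,77.5,97+172)):
    d1,d3,a3,d5,a5,d7=p
    dh=[(0,0,d1),(-PI/2,0,0),(PI/2,0,d3),(PI/2,a3,0),(PI/2,a5,d5),(PI/2,0,0),(-PI/2,a5b(p),d7)]
    T=np.eye(4)
    for (al,a,d),th in zip(dh,q):
        c,s=np.cos(th),np.sin(th);ca,sa=np.cos(al),np.sin(al)
        T=T@np.array([[c,-s,0,a],[s*ca,c*ca,-sa,-d*sa],[s*sa,c*sa,ca,d*ca],[0,0,0,1]])
    return T
def a5b(p): return 76
lo=np.array([-3.06,-.37,-1.25,.18,-1.1,.23,-2.94])+.03; hi=np.array([3.06,2.12,1.32,2.47,4.24,1.98,2.94])-.03
E
python3 - <<'E'
from kin import *
s=ctrl.read_state()
for q,pos,rot in [([-0.06579656,0.62926938,0.03845531,1.51826912,-0.02698194,0.99627912,-0.02001045],[649.4,0,193.5],[-3.14,0,1.5708]),(s["qpos"],s["eef_pos"],s["tool_rot"])]:
    T=fk(q); print(T[:3,3].round(1),np.round(pos,1)); print(T[:3,:3].round(2).tolist(),Ro.from_euler("xyz",rot).as_matrix().round(2).tolist())
E
```

```text
[576.2 -19.9  41.9] [649.4   0.  193.5]
[[0.99, 0.0, -0.11], [0.0, -1.0, 0.0], [-0.11, -0.0, -0.99]] [[-0.0, 1.0, -0.0], [1.0, 0.0, -0.0], [0.0, -0.0, -1.0]]
[ 675.9 -136.1  833.7] [547.   74.3 200.8]
[[0.24, -0.31, 0.92], [0.92, -0.22, -0.32], [0.3, 0.92, 0.23]] [[0.87, 0.25, 0.43], [0.24, -0.97, 0.09], [0.44, 0.02, -0.9]]
```

```bash
cat > kin.py <<'E'
from go import *
PI=np.pi
def fk(q,p):
    H,A,B,T,e1,e2,e3=p
    R=np.eye(3);x=np.array([0,0,H],float)
    off=[(0,0,0),(0,0,0),(0,0,A),(0,0,0),(0,0,B),(0,0,0),(0,0,T)]
    for i,th in enumerate(q):
        R=R@Ro.from_euler("y" if i%2 else "z",th).as_matrix()
        if i==2: x=x+R@[e1,0,A]
        if i==3: x=x+R@[e2,0,0]
        if i==4: x=x+R@[e3,0,B]
        if i==6: x=x+R@[0,0,T]
    return R,x
D=[([-0.06579656,0.62926938,0.03845531,1.51826912,-0.02698194,0.99627912,-0.02001045],[649.38,0.015,193.47],[-3.13988643,0,1.57078373])]
lo=np.array([-3.06,-.37,-1.25,.18,-1.1,.23,-2.94])+.04; hi=np.array([3.06,2.12,1.32,2.47,4.24,1.98,2.94])-.04
E
python3 - <<'E'
from kin import *
s=ctrl.read_state(); D.append((s["qpos"],s["eef_pos"],s["tool_rot"]))
print([list(map(float,np.r_[a])) for a in D[1]])
for q,pos,rot in D: print((fk(q,[0]*7)[0].T@Ro.from_euler("xyz",rot).as_matrix()).round(2).tolist())
P0=[333,500,400,250,0,0,0]
f=lambda p:np.r_[np.concatenate([fk(q,p)[1]-pos for q,pos,_ in D]),(p-P0)*.01]
r=least_squares(f,P0);print(r.x.round(1),r.fun.round(1))
E
```

```text
[[-0.5528219032185103, 0.34716384182791904, 0.5007002388392063, 2.261400816287049, -1.0995441760769662, 0.23360936491304354, -0.3871356016355853], [546.9988628645333, 74.28492231319555, 200.79876981745898], [3.119075362223482, -0.45860160562530483, 0.2657329818339298]]
[[-0.0, -1.0, -0.0], [1.0, -0.0, -0.0], [0.0, -0.0, 1.0]]
[[-0.46, 0.87, -0.18], [-0.89, -0.46, 0.04], [-0.04, 0.18, 0.98]]
[944.2 -95.4 531.7   5.1 424.6 148.1   6. ] [-0.1 -5.8 -0.1 -0.1  0.1  0.   6.1 -6.   1.3 -2.4  4.2  1.5  0.1]
```

```bash
cat >> kin.py <<'E'
D.append(([-0.5528219032185103,0.34716384182791904,0.5007002388392063,2.261400816287049,-1.0995441760769662,0.23360936491304354,-0.3871356016355853],[546.9988628645333,74.28492231319555,200.79876981745898],[3.119075362223482,-0.45860160562530483,0.2657329818339298]))
D.append(([-.2,.49,.04,1.8,-.02,.86,-.16],[546.5,69.6,193.8],[-3.141,0,1.57]))
E
python3 - <<'E'
from kin import *
import itertools
for sg in itertools.product([1,-1],repeat=4):
    S=np.array([sg[0],1,sg[1],1,sg[2],1,sg[3]])
    M=[fk(np.array(q)*S,[0]*7)[0].T@Ro.from_euler("xyz",rot).as_matrix() for q,_,rot in D]
    e=Ro.from_matrix(M[0].T@M[1]).magnitude()+Ro.from_matrix(M[0].T@M[2]).magnitude()
    P0=np.array([333,450,400,250,0,0,0])
    f=lambda p:np.r_[np.concatenate([fk(np.array(q)*S,p)[1]-pos for q,pos,_ in D]),(p-P0)*.01]
    r=least_squares(f,P0);
    if e<.5: print(sg,round(e,3),r.x.round(1),r.fun.round(1),M[0].round(2).tolist())
E
```

```text
(-1, -1, -1, -1) 0.011 [969.  202.3 625.6 323.9 148.8 114.9  98.8] [ -2.7  15.1   7.6  -1.   -1.1   5.2   1.2  13.4 -12.9   6.4  -2.5   2.3
   0.7   1.5   1.1   1. ] [[0.0, -1.0, -0.0], [1.0, 0.0, 0.0], [-0.0, -0.0, 1.0]]
```

```bash
cat >> kin.py <<'E'
S=np.array([-1,1,-1,1,-1,1,-1])
def fk(q,p):
    H,A,B,T,e4,e5,w,y=p   # Rizon-like
    R=np.eye(3);x=np.array([0,0,H],float);q=np.array(q)*S
    for i,th in enumerate(q):
        R=R@Ro.from_euler("y" if i%2 else "z",th).as_matrix()
        x=x+R@{2:[e4,y,A],3:[e5,0,0],4:[0,0,B],5:[w,0,0],6:[0,0,T]}.get(i,[0,0,0])
    return R@np.array([[0,-1,0],[1,0,0],[0,0,1.]]),x
P0=np.array([365,395,385,260,20,-20,-110,0.])
E
python3 - <<'E'
from kin import *
for w in(110,-110):
  for e in(20,-20):
    P0[4:7]=e,-e,w
    f=lambda p:np.r_[np.concatenate([fk(q,p)[1]-pos for q,pos,_ in D]),(p-P0)*.01]
    r=least_squares(f,P0);print(r.x.round(1),r.fun.round(1))
E
```

```text
[436.8 501.1 420.4 365.5  48.7  29.6  21.5 -24. ] [-0.5  1.6  1.  -0.3  0.3  0.6  1.  -1.7 -1.7  0.7  1.1  0.4  1.1  0.3
  0.5 -0.9 -0.2]
[437.  501.2 420.5 365.7  48.6  29.7  21.4 -24. ] [-0.5  1.6  1.  -0.3  0.3  0.6  1.  -1.7 -1.7  0.7  1.1  0.4  1.1  0.7
  0.1 -0.9 -0.2]
[413.5 511.1 411.  367.7  40.1  21.   17.  -24.4] [-0.5  1.7  1.  -0.2  0.3  0.6  1.  -1.7 -1.7  0.5  1.2  0.3  1.1  0.2
  0.4  1.3 -0.2]
[413.7 511.1 411.1 367.9  40.   21.1  17.  -24.4] [-0.5  1.7  1.  -0.2  0.3  0.6  1.  -1.7 -1.7  0.5  1.2  0.3  1.1  0.6
  0.   1.3 -0.2]
```

```bash
cat > ik.py <<'E'
from kin import *
P=np.array([437,501,420.4,365.5,48.7,29.6,21.5,-24.])
def ik(Rt,pt,q0,mid=.02):
    f=lambda q:(lambda R,x:np.r_[(x-pt)/10,Ro.from_matrix(R.T@Rt).as_rotvec()*20,(q-(lo+hi)/2)*mid*1.0/(hi-lo)])(*fk(q,P))
    r=least_squares(f,np.clip(q0,lo+.01,hi-.01),bounds=(lo,hi)); return r.x,np.abs(r.fun[:6]).max()
E
python3 - <<'E'
from ik import *
rng=np.random.default_rng(0)
def best(roll,pt):
    Rt=toolR()@Ro.from_euler("z",roll).as_matrix(); b=None
    for k in range(12):
        q,e=ik(Rt,pt,rng.uniform(np.maximum(lo,-1.5),np.minimum(hi,3.5)))
        if e<.05:
            m=np.minimum(q-lo,hi-q).min()
            if b is None or m>b[0]: b=(round(m,3),q.round(2).tolist())
    return b
for name,pt,rolls in (("tab0",head(0,.8,13),[0,PI]),("tab55",head(0,56,13),[0,PI]),("pre",head(0,0.8,70),[0,PI]),("view",head(0,0,125),np.arange(-4,4)*PI/4)):
    for r in rolls: print(name,round(r,2),best(r,pt))
E
```

```text
tab0 0 (np.float64(0.0), [-0.44, 0.57, 0.33, 2.31, 3.65, 0.27, 0.96])
tab0 3.14 (np.float64(0.149), [0.53, 0.72, -0.93, 2.28, 1.95, 0.59, -0.25])
tab55 0 (np.float64(0.083), [-0.03, 0.55, -0.39, 2.28, 2.14, 0.35, 2.43])
tab55 3.14 (np.float64(0.161), [0.35, 0.7, -0.87, 2.27, 1.92, 0.61, -0.36])
pre 0 (np.float64(0.0), [-0.66, 0.47, 0.61, 2.35, 4.18, 0.27, 0.43])
pre 3.14 (np.float64(0.093), [0.62, 0.58, -1.04, 2.34, 1.77, 0.54, -0.14])
view -3.14 (np.float64(0.0), [0.44, 0.28, -0.78, 2.37, 1.44, 0.27, 0.06])
view -2.36 (np.float64(0.0), [0.44, 0.28, -0.78, 2.37, 1.44, 0.27, -0.72])
view -1.57 (np.float64(0.0), [0.44, 0.28, -0.78, 2.37, 1.44, 0.27, -1.51])
view -0.79 (np.float64(0.0), [0.44, 0.28, -0.78, 2.37, 1.44, 0.27, -2.29])
view 0.0 None
view 0.79 (np.float64(0.0), [0.44, 0.28, -0.78, 2.37, 1.44, 0.27, 2.42])
view 1.57 (np.float64(0.0), [0.44, 0.28, -0.78, 2.37, 1.44, 0.27, 1.63])
view 2.36 (np.float64(0.0), [0.44, 0.28, -0.78, 2.37, 1.44, 0.27, 0.85])
```

```bash
cat > t.py <<'E'
from ik import *
rng=np.random.default_rng(0)
def best(Rt,pt,n=10):
    b=None
    for k in range(n):
        q,e=ik(Rt,pt,rng.uniform(np.maximum(lo,-1.5),np.minimum(hi,2.5)))
        if e<.05:
            m=np.minimum(q-lo,hi-q).min()
            if b is None or m>b[0]: b=(round(float(m),2),q.round(2).tolist())
    return b
def view(lean,flip):  # foot-centred; grasp pt 64mm above foot, tool leaned about vial y
    H=headR(YAW); R=H@Ro.from_euler("y",np.radians(lean)).as_matrix()@np.diag([1,-1,-1.])@Ro.from_euler("z",flip).as_matrix()
    return R, head(0,0,144)+R@[0,0,18.7]
def grasp(lean,flip,psi,v=(587.8,-224.7)):
    R=Ro.from_euler("z",psi).as_matrix()@Ro.from_euler("y",np.radians(lean)).as_matrix()@np.diag([1,-1,-1.])@Ro.from_euler("z",flip).as_matrix()
    return R, np.array([*v,70])+R@[0,0,18.7]
if __name__=="__main__":
    for lean in(0,10,20,30):
        for fl in(0,PI):
            print(lean,round(fl,1),"view",view(lean,fl)[0][:,2].round(2),best(*view(lean,fl)))
            for psi in(-.8,0,.8): print("    grasp",psi,grasp(lean,fl,psi)[0][:,2].round(2),best(*grasp(lean,fl,psi),6))
E
python3 t.py
```

```text
0 0 view [ 0.5   0.06 -0.87] None
    grasp -0.8 [ 0.  0. -1.] (0.46, [0.34, 0.8, -0.02, 1.62, 0.02, 0.73, -2.06])
    grasp 0 [ 0.  0. -1.] (0.46, [0.42, 0.8, -0.14, 1.62, 0.15, 0.73, -1.35])
    grasp 0.8 [ 0.  0. -1.] (0.48, [0.5, 0.81, -0.25, 1.62, 0.27, 0.75, -0.64])
0 3.1 view [ 0.5   0.06 -0.87] (0.0, [0.44, 0.28, -0.78, 2.37, 1.44, 0.27, 0.07])
    grasp -0.8 [ 0.  0. -1.] (0.52, [0.63, 0.84, -0.44, 1.62, 0.46, 0.79, 0.76])
    grasp 0 [ 0.  0. -1.] (0.54, [0.68, 0.86, -0.52, 1.62, 0.54, 0.81, 1.5])
    grasp 0.8 [ 0.  0. -1.] (0.56, [0.73, 0.87, -0.59, 1.62, 0.61, 0.83, 2.26])
10 0 view [ 0.34  0.04 -0.94] (0.1, [-0.14, 0.25, -0.05, 2.17, 0.1, 0.37, -1.73])
    grasp -0.8 [-0.12  0.12 -0.98] (0.71, [0.39, 0.88, -0.03, 1.44, -0.06, 0.98, -1.97])
    grasp 0 [-0.17  0.   -0.98] (0.73, [0.35, 0.89, -0.09, 1.43, 0.14, 1.0, -1.36])
    grasp 0.8 [-0.12 -0.12 -0.98] (0.62, [0.36, 0.85, -0.18, 1.54, 0.37, 0.89, -0.79])
10 3.1 view [ 0.34  0.04 -0.94] (0.14, [0.24, 0.28, -0.51, 2.18, 0.44, 0.41, 1.09])
    grasp -0.8 [-0.12  0.12 -0.98] (0.73, [0.58, 0.9, -0.32, 1.44, 0.21, 1.0, 0.9
[... 823 characters left out ...]
.3, 1.44, 0.59, 1.1, 2.17])
30 0 view [-0.  0. -1.] (0.57, [-0.14, 0.41, -0.03, 1.86, 0.02, 0.88, -1.63])
    grasp -0.8 [-0.35  0.36 -0.87] (0.45, [0.48, 1.12, -0.09, 1.03, -0.11, 1.49, -1.92])
    grasp 0 [-0.5   0.   -0.87] (0.42, [0.27, 1.12, -0.03, 1.01, 0.15, 1.52, -1.37])
    grasp 0.8 [-0.35 -0.36 -0.87] (0.73, [0.12, 0.99, -0.03, 1.32, 0.46, 1.21, -0.92])
30 3.1 view [-0.  0. -1.] (0.57, [0.07, 0.41, -0.31, 1.86, 0.16, 0.89, 1.38])
    grasp -0.8 [-0.35  0.36 -0.87] (0.45, [0.55, 1.12, -0.25, 1.03, 0.02, 1.49, 1.15])
    grasp 0 [-0.5   0.   -0.87] (0.41, [0.34, 1.13, -0.17, 1.01, 0.26, 1.53, 1.72])
    grasp 0.8 [-0.35 -0.36 -0.87] (0.69, [0.22, 1.0, -0.19, 1.33, 0.59, 1.25, 2.15])
```

```bash
cat > m.py <<'E'
from t import *
import sys
LEAN=25
R,_=view(LEAN,0)
m=sys.argv[1]; a=list(map(float,sys.argv[2:]))
if m=="tab":   # slide s, height of grasp point above plate frame z
    p=head(0,a[0],a[1])+R@[0,0,18.7]; rep(R,p)
if m=="pre": rep(R,head(*a))
E
python3 m.py pre 0 1 100
```

```text
t 1.7 move(tool axes) [-4.1  4.2 -2.8] rotvec [-0.017 -0.372  0.136] width 60.0 F [-0.5  0.2 -0.8] q [-0.55  0.35  0.5   2.26 -1.1   0.23 -0.39]
```

Emit:
{"name": "nudge_tcp", "arguments": {"segments": [0,0,0,-0.004,-0.093,0.034,60,0,0,0,-0.004,-0.093,0.034,60,0,0,0,-0.004,-0.093,0.034,60,0,0,0,-0.004,-0.093,0.034,60,0,0,0,0,0,0,60]}}

```text
clock: 2.2
eef_pos: [552.3, 74.6, 199.6]
tool_rot: [-3.136, -0.108, 0.127]
force: [0.6, -0.1, -0.1]
width: 59.9
gripper_force: 0.0
```

```bash
python3 m.py pre 0 1 100
```

```text
t 2.2 move(tool axes) [-9.4  4.4 -3.1] rotvec [-0.006 -0.021  0.006] width 59.9 F [ 0.6 -0.1 -0.1] q [-0.77  0.59  0.92  1.9  -0.66  0.86 -0.97]
```

```bash
python3 - <<'E'
from go import *
import json
s={k:np.array(v) for k,v in json.load(open("w2.json")).items()}
for n,p in {"R near":(31,-35,9),"L near":(-31,-35,9),"R far":(31,91,9),"L far":(-31,91,9),"tabtop":(0,.8,35)}.items(): print(n,proj("wrist",head(*p),s)[0].round(1))
E
python3 m.py tab 1 40; python3 m.py tab 1 30
```

```text
R near [339.  164.7]
L near [326.1 232.6]
R far [190.2 145.1]
L far [187.2 212.9]
tabtop [290.4 204.1]
t 2.2 move(tool axes) [14.4  5.  70.5] rotvec [-0.006 -0.021  0.006] width 59.9 F [ 0.6 -0.1 -0.1] q [-0.77  0.59  0.92  1.9  -0.66  0.86 -0.97]
t 2.2 move(tool axes) [18.4  5.1 79.7] rotvec [-0.006 -0.021  0.006] width 59.9 F [ 0.6 -0.1 -0.1] q [-0.77  0.59  0.92  1.9  -0.66  0.86 -0.97]
```

```bash
python3 - <<'E'
from h import *
a=cv2.imread("pics/w2.png")[130:270,170:360]
cv2.imwrite("pics/w2c.png",cv2.resize(a,None,fx=4,fy=4,interpolation=cv2.INTER_CUBIC))
E
```

```text
(no output)
```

View pics/w2c.png

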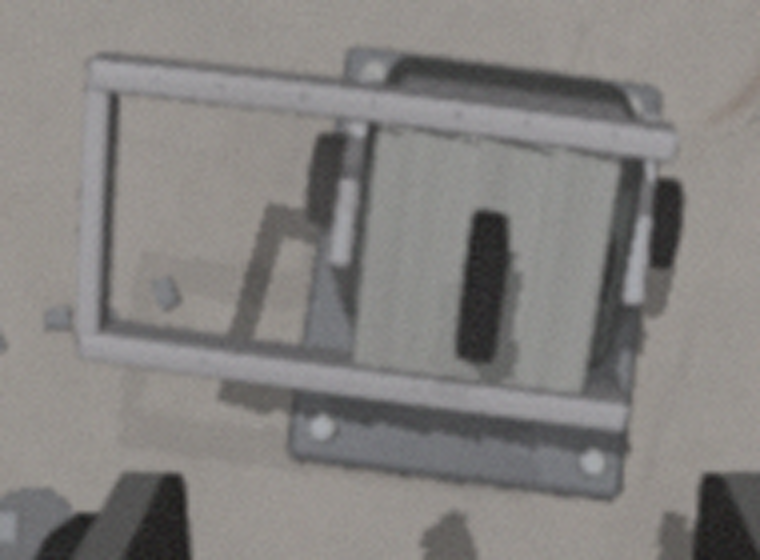

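```bash
cat > fit2.py <<'E'
import re,json
src=open("fit.py").read().split("r=least")[0]; exec(src)
s2={k:np.array(v) for k,v in json.load(open("w2.json")).items()}
V=lambda x,y:np.array([170+x/4,130+y/4])
def p2(p):
    x,y,yaw,sh,ox=p; R=headR(yaw); o=np.array([x,y,115])
    h=lambda *a:o+R@np.array(a); f=lambda *a:np.array([x,y,0])+Ro.from_euler("z",yaw).as_matrix()@np.array(a)
    return [(h(31,-35,9),V(675,142)),(h(-31,-35,9),V(628,415)),(h(31,91,9),V(90,75)),(h(-31,91,9),V(82,342)),(h(-12,sh,35),V(477,358)),(h(12,sh,35),V(490,216)),
     (f(-65+ox,50,12),V(292,455)),(f(-65+ox,-50,12),V(615,497))]
F=lambda p:np.r_[f(p)*.7,np.concatenate([proj("wrist",P,s2)[0]-o for P,o in p2(p)])]
r=least_squares(F,[593,74,.12,1,17],loss="soft_l1",x_scale=[10,10,.1,5,5]); print(r.x.round(3)); print(F(r.x).reshape(-1,2).round(1).tolist())
E
python3 fit2.py
```

```text
[5.92486e+02 7.27100e+01 1.33000e-01 1.86000e+00 1.88980e+01]
[[0.3, 1.4], [-0.6, 0.8], [-1.7, -3.2], [-0.4, 0.4], [1.4, -0.9], [0.2, -2.0], [1.2, 0.0], [-1.5, 1.1], [-1.4, -2.4], [0.2, -1.9], [-0.5, -0.8], [-0.4, -0.0], [-0.8, -0.5], [-0.2, -0.3], [1.3, -0.4], [0.8, -0.7], [-1.7, -1.5], [-2.0, -0.5], [-0.4, -0.2], [0.3, 6.3], [-2.1, 0.1], [1.7, 0.1]]
```

```bash
sed -i 's/593.0,74.0,115/592.5,72.7,115/;s/YAW=0.121/YAW=0.133/' go.py; python3 m.py tab 1.5 30
```

```text
t 2.2 move(tool axes) [17.8  5.9 79.6] rotvec [-0.005 -0.021 -0.006] width 59.9 F [ 0.6 -0.1 -0.1] q [-0.77  0.59  0.92  1.9  -0.66  0.86 -0.97]
```

Emit:
{"name": "nudge_tcp", "arguments": {"segments": [18,6,20,0,-0.021,-0.006,60,0,0,30,0,0,0,60,0,0,30,0,0,0,40,0,0,0,0,0,0,0,0,0,0,0,0,0,0,0,0,0,0,0,0,0,0,0,0,0,0,0,0]}}

```text
clock: 2.9
eef_pos: [575.3, 71.8, 124.1]
tool_rot: [-3.135, -0.089, 0.132]
force: [-0.3, 0.4, 0.1]
width: -0.0
gripper_force: 0.0
```

```bash
python3 m.py tab 1.5 30
```

```text
t 2.9 move(tool axes) [ 3.7 -0.1  2. ] rotvec [-0.006 -0.002 -0.001] width -0.0 F [-0.3  0.4  0.1] q [-0.67  0.71  0.8   1.9  -0.77  0.77 -0.87]
```

```bash
python3 - <<'E'
from h import *
a=cv2.resize(camrig.get_image("side")[130:250,230:390],None,fx=3.6,fy=3.6,interpolation=cv2.INTER_CUBIC)
w=camrig.get_image("wrist"); cv2.imwrite("pics/w3full.png",w)
b=cv2.resize(camrig.get_image("scene")[190:310,320:430],None,fx=3.6,fy=3.6,interpolation=cv2.INTER_CUBIC)
cv2.imwrite("pics/c3.png",np.hstack([a,b])[:, :800]);
print(a.shape,b.shape)
E
```

```text
(432, 576, 3) (432, 396, 3)
```

View pics/c3.png

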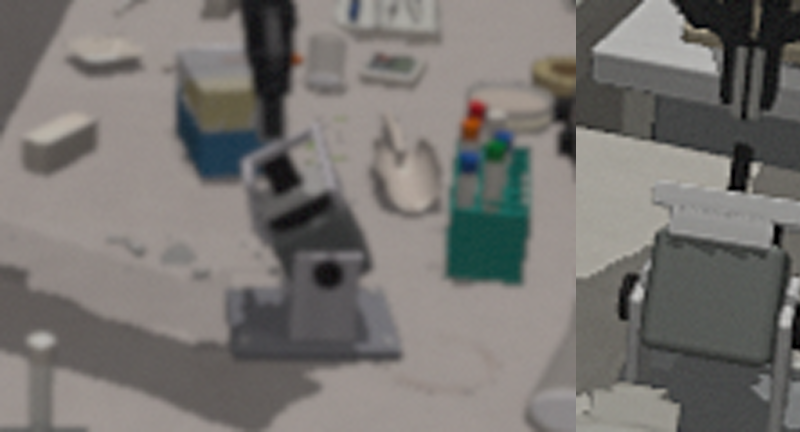

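The side and scene crops show the fingers apparently above the tab or on its robot side. In the scene image the finger tips are at about (367,222) and the tab top is at about (366,231). I'll compare these with the projected TCP.

```bash
python3 - <<'E'
from go import *
s=ctrl.read_state(); print(s["eef_pos"],s["width"],s["gripper_force"])
for n in("scene","side"): print(n,proj(n,[s["eef_pos"],head(0,1.5,35),head(0,1.5,22)]).round(1).tolist())
R=Ro.from_euler("xyz",s["tool_rot"]).as_matrix()
print("tcp in head",headR(YAW).T@(s["eef_pos"]-L))
E
```

```text
[574.83908015  72.19839077 123.40251564] 0.2145501314415547 0.0
scene [[364.6, 240.7], [365.4, 229.8], [364.4, 236.9]]
side [[305.1, 181.8], [305.6, 174.4], [307.7, 178.2]]
tcp in head [-11.01607767   1.84480422  16.06252474]
```

```bash
python3 - <<'E'
from ik import *
s=ctrl.read_state(); print(s["clock"],s["eef_pos"],fk(s["qpos"],P)[1].round(1))
print("start",proj("scene",[[649,0,193.5],[649-45,0,206],[649+45,0,206]]).round(1).tolist(),proj("side",[[649,0,193.5],[649-45,0,206],[649+45,0,206]]).round(1).tolist())
a=camrig.get_image("scene"); b=cv2.imread("pics/scene0.png")
c=camrig.get_image("side"); print(s["width"])
# dark gripper columns along the finger line: column 360..372 rows 205..250 grey
print(a[205:246:2,358:376:2].mean(2).astype(int))
E
```

```text
3.05 [574.83908015  72.19839077 123.40251564] [561.9  27.8 139.1]
start [[314.5, 212.4], [324.1, 196.9], [304.5, 215.2]] [[335.5, 169.9], [317.5, 164.0], [354.5, 166.3]]
0.2145501314415547
[[105 112  22  60  87  26  97  65  23]
 [173 112  21  59  87  36  93  46  25]
 [180  83  21  72  85  39  95  25  25]
 [106  64  26  85  83  49  90  20  25]
 [105  38  29  94  82  59  87  18  30]
 [103  38  30  98  62  70  87  17  24]
 [103  48  29  99  49  80  86  21  24]
 [ 75  76  80  94  34  82  83  16  62]
 [ 65  67  69  93  26  98  86  93 107]
 [ 66  62  69  69  45  73  71  64  62]
 [ 66  71  66  68  68  66  67  67  67]
 [ 67  69  62  66  67  69  65  63  67]
 [ 67  65  65  55  59  69  63  68  65]
 [ 60  65  70  17  15  28  68  70  65]
 [154 131  78  13  24  28  68  64  66]
 [161 164 159  13  33  84 137  67  62]
 [159 161 159  22  28 109 159 104 107]
 [158 159 129  25  25  98  99 104 101]
 [156 160  87  23  11 132 103 101 102]
 [148 151 169 148  88 145  93  98 101]
 [146 147 147 147 146 151 148 146 152]]
```

```bash
python3 - <<'E'
from h import *
s=dict(eef_pos=np.zeros(3),tool_rot=np.zeros(3))
for z in(0,-13,-40,-60): print(z,proj("wrist",[[11,-43,z],[-11,-43,z],[11,43,z],[-11,43,z],[11,-57,z]],s).round().tolist())
st=ctrl.read_state(); R=Ro.from_euler("xyz",st["tool_rot"]).as_matrix()
for d in(0,20,40,50): print(d,*[proj(n,st["eef_pos"]-R[:,2]*d)[0].round(1) for n in("scene","side")])
w=cv2.imread("pics/w3full.png"); print(w.shape)
E
```

```text
0 [[207.0, 216.0], [210.0, 250.0], [353.0, 216.0], [351.0, 250.0], [185.0, 216.0]]
-13 [[203.0, 224.0], [206.0, 260.0], [358.0, 223.0], [355.0, 259.0], [179.0, 223.0]]
-40 [[190.0, 242.0], [195.0, 283.0], [371.0, 242.0], [366.0, 282.0], [163.0, 242.0]]
-60 [[178.0, 260.0], [184.0, 304.0], [383.0, 260.0], [377.0, 304.0], [148.0, 259.0]]
0 [364.6 240.9] [305.  181.9]
20 [365.6 230.6] [304.8 175.1]
40 [366.7 220.2] [304.5 168.3]
50 [367.2 214.9] [304.4 164.8]
(420, 560, 3)
```

View pics/w3full.png

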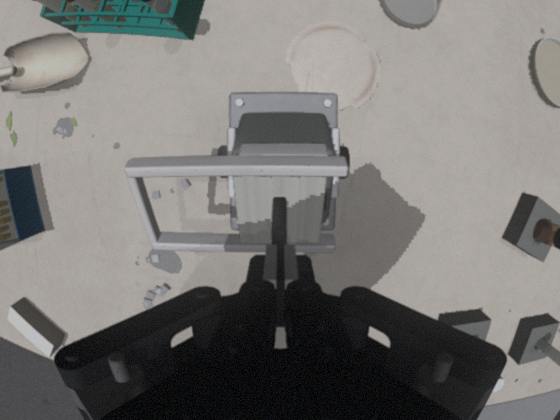

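The wrist view shows the closed fingers at (280,250–320) and the tab at (280,215) just ahead, well aligned sideways. By all three cameras the real finger tips end about 40 mm short of the reported TCP. I'll therefore take the grasp point as about 59 mm behind the TCP.

```bash
sed -i 's/18\.7/59/g' t.py m.py; python3 m.py tab 1.5 31; python3 - <<'E'
from t import *
for l in(20,25,30): print(l,best(*view(l,0)),best(*grasp(l,0,0)),view(l,0)[1].round(),grasp(l,0,0)[1].round())
E
```

```text
t 3.15 move(tool axes) [ 3.9  0.6 40.4] rotvec [-0.006  0.     0.   ] width 0.1 F [0.  0.4 0.4] q [-0.67  0.71  0.8   1.9  -0.77  0.77 -0.87]
20 (0.29, [0.01, 0.4, -0.22, 2.03, 0.18, 0.56, -1.77]) (0.76, [0.32, 1.03, -0.06, 1.27, 0.16, 1.18, -1.38]) [531.  65. 182.] [ 568. -225.   15.]
25 (0.4, [-0.12, 0.43, -0.06, 1.96, 0.04, 0.67, -1.65]) (0.63, [0.3, 1.08, -0.04, 1.18, 0.16, 1.31, -1.38]) [526.  64. 181.] [ 563. -225.   17.]
30 (0.52, [-0.13, 0.46, -0.05, 1.89, 0.03, 0.79, -1.63]) (0.5, [0.28, 1.14, -0.03, 1.08, 0.16, 1.44, -1.37]) [521.  63. 181.] [ 558. -225.   19.]
```

Emit:
{"name": "nudge_tcp", "arguments": {"segments": [0,0,0,0,0,0,40,0,0,0,0,0,0,40,0,0,0,0,0,0,40]}}

```text
clock: 3.45
eef_pos: [574.4, 72.0, 122.4]
tool_rot: [-3.136, -0.086, 0.133]
force: [0.5, 0.0, 0.2]
width: 39.9
gripper_force: 0.0
```

Emit:
{"name": "nudge_tcp", "arguments": {"segments": [4,0.5,10,0,0,0,40,0,0,15,0,0,0,40,0,0,14,0,0,0,40,0,0,0,0,0,0,0,0,0,0,0,0,0,0,0,0,0,0,0,0,0,0,0,0,0,0,0,0]}}

```text
clock: 4.15
eef_pos: [581.3, 72.4, 83.6]
tool_rot: [-3.137, -0.086, 0.133]
force: [1.0, 0.1, -7.6]
width: 6.7
gripper_force: 58.9
```

```bash
python3 m.py tab 1.5 31
```

```text
t 4.15 move(tool axes) [ 0.7 -0.4  0.6] rotvec [-0.005  0.002 -0.   ] width 6.7 F [ 1.   0.1 -7.6] q [-0.62  0.77  0.74  1.91 -0.84  0.7  -0.82]
```

Emit:
{"name": "nudge_tcp", "arguments": {"segments": [0,-12,0,0,0,0,0,0,-12,0,0,0,0,0,0,-12,0,0,0,0,0,0,-10,0,0,0,0,0,0,-4,0,0,0,0,0,0,0,0,0,0,0,0]}}

```text
clock: 4.75
eef_pos: [574.6, 124.5, 83.7]
tool_rot: [-3.135, -0.086, 0.135]
force: [4.2, 3.2, -16.9]
width: 7.1
gripper_force: 58.8
```

```bash
python3 m.py tab 56 31
```

```text
t 4.75 move(tool axes) [ 0.5 -2.3  0.7] rotvec [-0.007  0.002  0.002] width 7.1 F [  4.2   3.2 -16.9] q [-0.72  0.78  0.75  1.9  -0.84  0.71 -0.91]
```

Emit:
{"name": "nudge_tcp", "arguments": {"segments": [0,-1.5,0.5,0,0,0,0,0,0,0,0,0,0,0]}}

```text
clock: 4.95
eef_pos: [574.6, 124.1, 83.6]
tool_rot: [-3.135, -0.086, 0.133]
force: [1.9, 1.5, -13.6]
width: 6.8
gripper_force: 59.1
```

Emit:
{"name": "nudge_tcp", "arguments": {"segments": [0,-1.5,0.5,0,0,0,0,0,0,0,0,0,0,0]}}

```text
clock: 5.15
eef_pos: [574.7, 124.3, 83.6]
tool_rot: [-3.137, -0.086, 0.132]
force: [0.5, -0.4, -8.8]
width: 6.6
gripper_force: 59.9
```

```bash
python3 m.py tab 56 31
```

```text
t 5.15 move(tool axes) [ 0.4 -2.5  0.6] rotvec [-0.005  0.001 -0.001] width 6.6 F [ 0.5 -0.4 -8.8] q [-0.73  0.78  0.76  1.9  -0.84  0.71 -0.92]
```

Emit:
{"name": "nudge_tcp", "arguments": {"segments": [0,-3,0,0,0,0,0,0,0,0,0,0,0,0,0,0,0,0,0,0,0]}}

```text
clock: 5.45
eef_pos: [574.5, 126.1, 83.6]
tool_rot: [-3.138, -0.087, 0.131]
force: [-0.2, -5.5, -8.4]
width: 7.0
gripper_force: 60.1
```

Emit:
{"name": "nudge_tcp", "arguments": {"segments": [0,-3,0,0,0,0,0,0,0,0,0,0,0,0,0,0,0,0,0,0,0]}}

```text
clock: 5.75
eef_pos: [574.5, 126.0, 83.6]
tool_rot: [3.141, -0.087, 0.129]
force: [1.7, -10.0, -9.2]
width: 6.4
gripper_force: 60.0
```

```bash
python3 m.py tab 56 31
```

```text
t 5.75 move(tool axes) [ 0.4 -0.8  0.6] rotvec [ 0.001  0.    -0.004] width 6.4 F [  1.7 -10.   -9.2] q [-0.74  0.78  0.76  1.9  -0.84  0.71 -0.93]
```

Emit:
{"name": "nudge_tcp", "arguments": {"segments": [0,0,0,0,0,0,30,0,0,0,0,0,0,40,0,0,0,0,0,0,40,0,4,-30,0,0,0,40,0,0,-45,0,0,0,60,0,0,-45,0,0,0,60,0,0,0,0,0,0,60]}}

```text
clock: 6.45
eef_pos: [568.3, 125.2, 209.3]
tool_rot: [-3.135, -0.098, 0.133]
force: [0.5, -0.2, -1.0]
width: 59.9
gripper_force: 0.0
```

```bash
python3 - <<'E'
from t import *
s=ctrl.read_state(); w=camrig.get_image("wrist"); cv2.imwrite("pics/w5.png",w); sc=camrig.get_image("scene"); sd=camrig.get_image("side")
# tab top centroid check: predicted px at slide 55 and dark blob around it
for n,im in(("wrist",w),("scene",sc),("side",sd)):
    for sl in(1.5,50,55):
        u,v=proj(n,[head(0,sl,30)],s)[0]; i,j=int(round(v)),int(round(u)); print(n,sl,(round(u),round(v)),im[i-2:i+3,j-8:j+9].mean((0,2)).astype(int))
R,p=grasp(25,0,0); rep(R,p+[0,0,90])
E
```

```text
wrist 1.5 (348, 209) [63 62 61 65 68 68 69 69 71 71 74 78 81 84 86 87 89]
wrist 50 (288, 209) [ 50  47  49  46  45  51  76  98 102 102 102 102 101 100  97 100 102]
wrist 55 (281, 209) [100  97  88  73  56  52  51  50  47  49  46  45  51  76  98 102 102]
scene 1.5 (365, 233) [124 123 115 114 112 106 102  96  96  93  85  85  77  77  74  65  67]
scene 50 (392, 237) [77 77 74 73 70 68 68 67 67 51 18 26 25 24 38 68 66]
scene 55 (395, 237) [73 70 68 68 67 67 51 18 26 25 24 38 68 66 65 63 64]
side 1.5 (306, 176) [100 100  94  92  90  84  72  60  62  75  92 104 114 122 127 133 133]
side 50 (305, 169) [ 56  55  56  53  45  32  26  20  19  18  20  29  50  83 112 127 133]
side 55 (305, 168) [ 59  57  57  54  45  35  32  26  23  20  23  40  68 100 124 132 133]
t 6.6 move(tool axes) [-56.1 348.3  89.4] rotvec [ 0.017 -0.522  0.135] width 60.2 F [ 0.7  0.9 -0.7] q [-0.84  0.63  0.93  1.82 -0.65  0.92 -1.07]
```

Emit:
{"name": "nudge_tcp", "arguments": {"segments": [-4,44,5,0,-0.04,0.012,60,-4,44,5,0,-0.04,0.012,60,-4,44,5,0,-0.04,0.012,60,-4,44,5,0,-0.04,0.012,60,-4,44,5,0,-0.04,0.012,60,-4,44,5,0,-0.04,0.012,60,-4,44,5,0,-0.04,0.012,60,0,40,5,0,-0.04,0.012,60,0,0,0,0.01,-0.1,0.015,60,0,0,0,0,-0.1,0.015,60,0,0,0,0,0,0,60]}}

```text
clock: 7.7
eef_pos: [567.1, -222.5, 157.0]
tool_rot: [-3.14, 0.44, 0.01]
force: [-0.4, 1.0, -0.9]
width: 60.0
gripper_force: 0.0
```

```bash
python3 - <<'E'
from t import *
R,p=grasp(25,0,0); rep(R,p+[0,0,90])
E
```

```text
t 7.7 move(tool axes) [17.6  2.3 47.5] rotvec [0.003 0.004 0.009] width 60.0 F [-0.4  1.  -0.9] q [-0.1   1.03  0.87  1.22 -0.47  1.55 -0.86]
```

Emit:
{"name": "nudge_tcp", "arguments": {"segments": [9,1.2,24,0.003,0.004,0.009,60,8.6,1.1,23.5,0,0,0,60,0,0,0,0,0,0,60]}}

```text
clock: 8.0
eef_pos: [559.6, -224.5, 108.3]
tool_rot: [-3.14, 0.435, -0.003]
force: [0.4, 0.5, 0.2]
width: 60.3
gripper_force: 0.0
```

```bash
python3 - <<'E'
from t import *
R,p=grasp(25,0,0); rep(R,p)
s=ctrl.read_state(); w=camrig.get_image("wrist")
V=np.array([587.8,-224.7])
for z in(79,70,50):
  u,v=proj("wrist",[[*V,z]],s)[0]; print(z,round(u),round(v))
  i,j=int(v),int(u); 
  if i<418: print(w[i-1:i+2,max(0,j-30):j+31:2].mean((0)).astype(int).tolist() if z==50 else w[i-1:i+2,j-30:j+31:2].mean((0,2)).astype(int).tolist())
E
```

```text
t 8.0 move(tool axes) [41.7  0.3 81.8] rotvec [-0.003 -0.001 -0.003] width 60.3 F [0.4 0.5 0.2] q [-0.1   1.07  0.85  1.28 -0.5   1.46 -0.85]
79 281 167
[173, 173, 175, 173, 175, 174, 176, 161, 72, 56, 113, 204, 207, 208, 207, 207, 207, 207, 206, 208, 206, 206, 208, 204, 141, 57, 60, 94, 114, 113, 113]
70 281 159
[132, 125, 116, 115, 112, 113, 113, 111, 66, 48, 53, 54, 67, 100, 152, 176, 198, 198, 198, 182, 160, 118, 71, 59, 55, 51, 53, 104, 113, 115, 114]
50 281 143
[[111, 114, 111], [113, 115, 112], [113, 115, 114], [106, 107, 104], [68, 71, 69], [70, 72, 71], [71, 72, 72], [72, 72, 71], [65, 67, 69], [57, 64, 77], [57, 67, 82], [49, 57, 68], [38, 44, 48], [37, 40, 42], [37, 40, 41], [35, 36, 38], [39, 40, 42], [43, 47, 46], [41, 42, 41], [39, 40, 41], [41, 41, 43], [41, 44, 43], [47, 54, 60], [56, 67, 80], [62, 76, 92], [61, 72, 87], [68, 72, 80], [110, 111, 107], [114, 115, 112], [113, 114, 112], [113, 115, 112]]
```

```bash
python3 - <<'E'
from t import *
s=ctrl.read_state(); w=camrig.get_image("wrist"); g=(w.min(2)>185).astype(np.uint8); 
n,l,st,c=cv2.connectedComponentsWithStats(g); k=l[167,285]; print(st[k],c[k])
f=lambda p:proj("wrist",[[*p,79]],s)[0]-c[k]
v=least_squares(f,[588,-225]).x; print(v)
# pads: cols between finger pads
for i in(230,260,280): print(i,w[i,150:410:6].mean(1).astype(int).tolist())
E
```

```text
[270 158  26  21 439] [282.86788155 167.76309795]
[ 586.63447021 -226.80707788]
230 [117, 114, 115, 117, 118, 117, 110, 59, 57, 59, 55, 64, 62, 58, 62, 65, 56, 118, 179, 181, 176, 176, 180, 177, 181, 178, 178, 180, 181, 180, 69, 64, 71, 66, 69, 61, 68, 65, 69, 126, 178, 179, 178, 176]
260 [114, 113, 113, 111, 117, 114, 68, 41, 68, 68, 33, 45, 101, 71, 77, 111, 111, 59, 174, 176, 180, 180, 178, 176, 178, 176, 178, 182, 174, 167, 87, 114, 112, 44, 45, 70, 69, 43, 112, 127, 175, 174, 173, 171]
280 [111, 114, 112, 116, 31, 24, 66, 62, 24, 24, 31, 35, 108, 164, 172, 181, 180, 178, 180, 178, 180, 175, 180, 179, 178, 179, 179, 176, 178, 179, 116, 113, 79, 46, 40, 43, 60, 69, 60, 39, 156, 172, 170, 171]
```

Emit:
{"name": "nudge_tcp", "arguments": {"segments": [10,1.6,20,0,0,0,60,10,0,20,0,0,0,60,11,0,21,0,0,0,60,10,0,20.5,0,0,0,60,0,0,0,0,0,0,60]}}

```text
clock: 8.6
eef_pos: [563.6, -226.5, 16.6]
tool_rot: [-3.141, 0.436, -0.003]
force: [0.3, 0.1, -0.7]
width: 60.1
gripper_force: 0.0
```

```bash
python3 - <<'E'
from t import *
R,p=grasp(25,0,0,(587.2,-226)); rep(R,p)
E
```

```text
t 8.6 move(tool axes) [-1.2 -0.5  0.6] rotvec [-0.001 -0.001 -0.003] width 60.1 F [ 0.3  0.1 -0.7] q [-0.09  1.17  0.81  1.3  -0.55  1.34 -0.84]
```

Close on the cap.

Emit:
{"name": "nudge_tcp", "arguments": {"segments": [-0.8,0,0,0,0,0,40,0,0,0,0,0,0,15,0,0,0,0,0,0,15,0,0,0,0,0,0,15,0,0,0,0,0,0,15,0,0,0,0,0,0,15]}}

```text
clock: 9.2
eef_pos: [565.5, -228.8, 22.2]
tool_rot: [3.137, 0.429, -0.004]
force: [-0.3, -0.6, 5.6]
width: 21.6
gripper_force: 59.2
```

```bash
python3 -c "
from go import *
s=ctrl.read_state();np.save('g.npy',np.r_[s['eef_pos'],s['tool_rot']]);print(s['eef_pos'],s['tool_rot'])"
```

```text
[ 565.49780301 -228.75160099   22.20440438] [ 3.13730756  0.42882847 -0.00415033]
```

Emit:
{"name": "nudge_tcp", "arguments": {"segments": [-4.2,0,-9,0,0,0,15,-8.5,0,-18,0,0,0,15,-12.7,0,-27.2,0,0,0,15,-12.7,0,-27.2,0,0,0,15,0,0,0,0,0,0,15,0,0,0,0,0,0,15]}}

```text
clock: 9.8
eef_pos: [564.8, -228.1, 112.6]
tool_rot: [3.138, 0.428, -0.004]
force: [0.1, 0.4, -1.2]
width: 21.8
gripper_force: 58.9
```

```bash
cat > see.py <<'E'
from t import *
s=ctrl.read_state(); A=Ro.from_euler("xyz",s["tool_rot"]).as_matrix()
ims={n:camrig.get_image(n) for n in("scene","side","wrist")}
for n in ims: cv2.imwrite(f"pics/{n}_v.png",ims[n])
# nominal foot & axis in tool frame from the grasp pose
g=np.load("g.npy"); G=Ro.from_euler("xyz",g[3:]).as_matrix()
foot=G.T@(np.array([587.2,-226,6])-g[:3]); ax=G.T@np.array([0,0,1.])
print("tool foot",foot.round(1),"ax",ax.round(3))
for n,im in ims.items():
    P=[s["eef_pos"]+A@(foot+ax*z) for z in(0,28,56,73)]
    uv=proj(n,P,s); print(n,uv.round(1).tolist())
    u,v=uv[0].astype(int); lo_=uv.min(0).astype(int)-25; hi_=uv.max(0).astype(int)+25
    hsv=cv2.cvtColor(im,cv2.COLOR_BGR2HSV).astype(int); R_,B=im[...,2].astype(int),im[...,0].astype(int)
    m=((R_-B)>25).astype(np.uint8); m[:max(0,lo_[1])]=0;m[hi_[1]:]=0;m[:,:max(0,lo_[0])]=0;m[:,hi_[0]:]=0
    k,l,st,c=cv2.connectedComponentsWithStats(m)
    for i in range(1,k):
        if st[i,4]>25:
            q=np.argwhere(l==i)[:,::-1].astype(float); (cx,cy),(a,b),t=cv2.minAreaRect(q.astype(np.float32))
            print("   amber",st[i].tolist(),c[i].round(1),"rect",round(a,1),round(b,1),round(t,1),"mid z28",uv[1].round(1))
E
python3 see.py
```

```text
tool foot [26.5 -2.9  5.7] ax [-0.416  0.004 -0.909]
scene [[221.4, 225.0], [220.9, 212.5], [220.5, 199.7], [220.2, 191.8]]
   amber [215, 203, 11, 15, 105] [219.7 209.9] rect 14.0 10.0 90.0 mid z28 [220.9 212.5]
side [[303.6, 251.6], [304.3, 240.4], [305.1, 228.8], [305.6, 221.6]]
   amber [300, 237, 9, 15, 42] [305.6 242.3] rect 15.7 7.2 63.4 mid z28 [304.3 240.4]
wrist [[275.5, 188.5], [275.1, 221.7], [274.6, 263.7], [274.3, 294.6]]
   amber [256, 176, 44, 81, 1625] [276.9 221.5] rect 80.0 43.0 90.0 mid z28 [275.1 221.7]
```

```bash
cat > v.py <<'E'
from t import *
import sys
g=np.load("g.npy"); G=Ro.from_euler("xyz",g[3:]).as_matrix()
foot=G.T@(np.array([587.2,-226,6])-g[:3])
try: c=np.load("corr.npy")  # measured: foot(3), axis(3) in tool frame
except Exception: c=np.r_[foot,G.T@[0,0,1.]]
foot=c[:3]; ax=c[3:]
H=headR(YAW); R0=H@G; d=R0@ax; R=Ro.align_vectors([H[:,2]],[d])[0].as_matrix()@R0
rep(R,head(0,0,float(sys.argv[1]))-R@foot)
E
python3 v.py 130
```

```text
t 9.95 move(tool axes) [-107.6 -284.8  -83.7] rotvec [-0.023  0.526 -0.131] width 21.1 F [-1.3  0.4 -0.6] q [-0.1   1.07  0.85  1.27 -0.5   1.47 -0.85]
```

Emit:
{"name": "nudge_tcp", "arguments": {"segments": [-12,-26,-12,0,0,0,15,-12,-31,-12,0,0,0,15,-12,-32,-10,0,0,0,15,-12,-33,-10,0,0,0,15,-12,-33,-8,0,0,0,15,-12,-33,-8,0,0,0,15,-12,-33,-8,0,0,0,15,-12,-33,-8,0,0,0,15,-12,-31,-8,0,0,0,15,0,0,0,0,0,0,15]}}

```text
clock: 10.95
eef_pos: [501.5, 63.0, 231.5]
tool_rot: [-3.14, 0.431, 0.005]
force: [-0.1, -0.7, -1.5]
width: 22.0
gripper_force: 58.9
```

Emit:
{"name": "nudge_tcp", "arguments": {"segments": [0,0,0,-0.004,0.1,-0.025,15,0,0,0,-0.004,0.1,-0.025,15,0,0,0,-0.004,0.1,-0.025,15,0,0,0,-0.004,0.1,-0.025,15,0,0,0,-0.004,0.1,-0.025,15,0,0,0,0,0,0,15,0,0,0,0,0,0,15]}}

```text
clock: 11.65
eef_pos: [501.7, 57.8, 231.4]
tool_rot: [-3.141, -0.069, 0.122]
force: [1.1, -0.0, 0.3]
width: 21.5
gripper_force: 58.9
```

```bash
python3 v.py 110
```

```text
t 11.65 move(tool axes) [ 8.8 -0.1 18.6] rotvec [-0.002  0.026 -0.007] width 21.5 F [ 1.1 -0.   0.3] q [-0.85  0.51  1.02  1.95 -0.57  0.92 -1.01]
```

Emit:
{"name": "nudge_tcp", "arguments": {"segments": [5,0,9,0,0.013,-0.004,15,4,0,9.5,0,0.013,-0.003,15,0,0,0,0,0,0,15,0,0,0,0,0,0,15]}}

```text
clock: 12.05
eef_pos: [513.1, 58.3, 213.4]
tool_rot: [3.139, -0.095, 0.129]
force: [-0.3, -0.3, -0.3]
width: 21.4
gripper_force: 58.9
```

```bash
python3 v.py 80; python3 see.py; python3 - <<'E'
import cv2,numpy as np
from t import *
for n,(r,c) in {"scene":((175,235),(335,375)),"side":((120,180),(280,320))}.items():
    im=cv2.imread(f"pics/{n}_v.png").astype(int)[r[0]:r[1]:1,c[0]:c[1]]
    print(n,r,c)
    for i,row in enumerate(im):
        print(r[0]+i,"".join("A" if p[2]-p[0]>18 else "#" if p.mean()<45 else "+" if p.mean()<90 else "-" if p.mean()<140 else "." for p in row))
E
```

```text
t 12.05 move(tool axes) [11.2 -1.1 27.2] rotvec [ 0. -0.  0.] width 21.4 F [-0.3 -0.3 -0.3] q [-0.83  0.53  0.98  1.97 -0.61  0.85 -0.96]
tool foot [26.5 -2.9  5.7] ax [-0.416  0.004 -0.909]
scene [[370.2, 189.2], [372.4, 174.2], [374.7, 159.3], [376.1, 150.3]]
   amber [363, 159, 17, 32, 377] [371.6 174.8] rect 13.6 32.1 9.5 mid z28 [372.4 174.2]
side [[293.2, 151.6], [288.2, 142.6], [283.1, 133.4], [279.9, 127.8]]
   amber [303, 111, 13, 5, 52] [308.5 113.1] rect 12.0 4.0 0.0 mid z28 [288.2 142.6]
   amber [284, 133, 8, 9, 31] [288.3 137.8] rect 7.1 7.6 11.3 mid z28 [288.2 142.6]
   amber [301, 141, 14, 8, 80] [307.  144.6] rect 13.0 7.0 0.0 mid z28 [288.2 142.6]
   amber [286, 152, 16, 13, 136] [293.  158.6] rect 12.0 15.0 90.0 mid z28 [288.2 142.6]
wrist [[275.5, 188.1], [275.1, 221.2], [274.6, 263.2], [274.4, 294.1]]
   amber [256, 176, 44, 81, 2652] [277.4 217.6] rect 80.0 43.0 90.0 mid z28 [275.1 221.2]
scene (175, 235) (335, 375)
175 -.--++++++
[... 4712 characters left out ...]
AAA------+A++--.........-
165 +##++++----++++++++++++++++++-.........-
166 ++#++++++++++++++++++++++###+--...---...
167 +++##+++++++++++++++++######+--------...
168 ++###++++++++++++++++########+--------..
169 -+##+++++++++++++++++#########+-------..
170 -++#+++++++++++++++++#########+--...--..
171 -++++++++++++++++++++++#######+---..-...
172 --++#+++++++++++++++--++#######+--...-..
173 --++++++++++++++++-----++#####++--...-..
174 --+++++++++++++++-------+###+++--...---.
175 ---++++++++++++++-..-----+#++---.------.
176 .---+++++++++++++-...----++----.-------.
177 .----++++++++++++-..----------------....
178 ..---++++++++++++-.------------------...
179 ....--++++++++++--.---------------------
```

```bash
cat > cmp.py <<'E'
from t import *
foot=np.array([26.5,-2.9,5.7]); ax=np.array([-.416,.004,-.909])
s=ctrl.read_state(); A=Ro.from_euler("xyz",s["tool_rot"]).as_matrix()
def ring(f,a,z,r,n=40):
    a=a/np.linalg.norm(a); b=np.cross(a,[0,1,0]);b/=np.linalg.norm(b);c=np.cross(a,b);t=np.linspace(0,2*PI,n)
    P=f+a*z+r*(np.outer(np.cos(t),b)+np.outer(np.sin(t),c)); return s["eef_pos"]+P@A.T
if __name__=="__main__":
  for n in("wrist","scene"):
    print(n,"pred")
    for z,r in((0,12.5),(56,12.5),(56,12),(73,12)):
        uv=proj(n,ring(foot,ax,z,r),s); print("  ",z,"u",uv[:,0].min().round(1),uv[:,0].max().round(1),"v",uv[:,1].min().round(1),uv[:,1].max().round(1))
    im=cv2.imread(f"pics/{n}_v.png").astype(int); m=im[...,2]-im[...,0]>18
    rows=range(172,300,6) if n=="wrist" else range(156,198,3)
    for i in rows:
        c0,c1=(235,320) if n=="wrist" else (355,390)
        j=np.where(m[i,c0:c1])[0]; print(i,(c0+j.min(),c0+j.max(),len(j)) if len(j) else "-", im[i,275 if n=="wrist" else 370].tolist())
E
python3 cmp.py
```

```text
wrist pred
   0 u 254.1 296.8 v 170.4 204.3
   56 u 247.3 301.9 v 244.9 279.2
   56 u 248.4 300.8 v 245.6 278.6
   73 u 246.0 302.6 v 277.3 308.5
172 - [163, 165, 173]
178 (np.int64(267), np.int64(290), 24) [101, 115, 135]
184 (np.int64(261), np.int64(297), 37) [89, 100, 117]
190 (np.int64(259), np.int64(299), 40) [86, 99, 116]
196 (np.int64(258), np.int64(299), 42) [83, 97, 112]
202 (np.int64(258), np.int64(300), 43) [97, 112, 128]
208 (np.int64(258), np.int64(301), 44) [100, 116, 136]
214 (np.int64(257), np.int64(301), 45) [95, 111, 129]
220 (np.int64(257), np.int64(301), 45) [93, 107, 124]
226 (np.int64(256), np.int64(302), 47) [66, 78, 96]
232 (np.int64(256), np.int64(303), 48) [69, 80, 97]
238 (np.int64(256), np.int64(303), 48) [63, 77, 98]
244 (np.int64(257), np.int64(304), 48) [64, 80, 103]
250 (np.int64(257), np.int64(303), 32) [43, 46, 54]
256 (np.int64(258), np.int64(302), 3) [28, 29, 33]
262 - [26, 31, 34]
268 - [19, 22, 22]
274 - [26, 29, 32]
280 - [23, 27, 30]
286 - [115, 124, 126]
292 - [110, 119, 122]
298 - [110, 116, 119]
scene pred
   0 u 363.5 377.3 v 187.4 190.5
   56 u 368.0 381.8 v 157.2 160.8
   56 u 368.3 381.5 v 157.3 160.7
   73 u 369.7 382.9 v 148.1 151.8
156 - [16, 17, 16]
159 (np.int64(370), np.int64(376), 7) [21, 33, 52]
162 (np.int64(368), np.int64(379), 12) [0, 18, 39]
165 (np.int64(367), np.int64(379), 13) [8, 25, 40]
168 (np.int64(368), np.int64(379), 12) [11, 23, 42]
171 (np.int64(366), np.int64(379), 14) [74, 92, 109]
174 (np.int64(365), np.int64(378), 14) [57, 69, 88]
177 (np.int64(365), np.int64(378), 14) [68, 84, 103]
180 (np.int64(365), np.int64(377), 13) [73, 93, 111]
183 (np.int64(363), np.int64(377), 15) [75, 96, 114]
186 (np.int64(360), np.int64(376), 17) [58, 77, 99]
189 (np.int64(357), np.int64(376), 20) [44, 58, 67]
192 (np.int64(355), np.int64(370), 16) [81, 95, 102]
195 (np.int64(355), np.int64(372), 17) [88, 102, 108]
```

```bash
python3 - <<'E'
from t import *
s=ctrl.read_state(); u,v=proj("wrist",[head(0,0,0)],s)[0]; print("lens pred now",u,v, "rails", proj("wrist",[head(31,-35,9),head(-31,-35,9),head(31,91,9),head(-31,91,9)],s).round(1).tolist())
print("view axis pts",proj("wrist",[head(0,0,z) for z in(0,40,80)],s).round(1).tolist())
im=cv2.imread("pics/wrist_v.png").mean(2); 
for i in range(100,215,3): print(i,"".join("#" if p<45 else "+" if p<80 else "-" if p<110 else ":" if p<140 else "o" if p<165 else "." for p in im[i,190:370:2]))
E
```

```text
lens pred now 275.86135866568014 112.13375129762898 rails [[319.1, 82.4], [315.2, 147.9], [166.0, 87.4], [177.6, 150.2]]
view axis pts [[275.9, 112.1], [275.4, 133.5], [274.9, 161.9]]
100 o.oooo.oooooooooooooooooo:+++++++##+-:::::::::::::+++++#++--+o.-+++-o.....................
103 o.ooooooooooooooooooooo.o:+++++#+++::::::::::::::::-++++++--+..-+++-o.....................
106 ooooooooo::::oo.ooooooooo:+++++#++::::::-------:::::-+++##+--..:+++:o.....................
109 oooooooo-++++ooooo.ooooooo+++++++-:::::-+++-+++-:::::++++++--..:-:::o.....................
112 ooooooo-+++++:oooooooooooo+++#+++:::::-+--+++-+--::::-++#++--..:-::o......................
115 oooooo:++++++-oo.ooooooooo+++#+#+:::::--+++-+-+--::::-++++++-..:-o........................
118 oooooo+++++++-::oooooooooo-++++++-::::-+++--++--:::::++#+++++::--:........................
121 ooooo-+++++++-:::oooooo.oo-+++++#+:::::--++++--:::::-+#+#++++----:.....o..................
124 ooooo-+++++++-:::ooooooooo-++++#+++:::::::--:::::::-++++#--+--:::.....o...................
127 ooooo:++++++++:::ooooooooo:++-+++##+-:::::::::::::-++#+++
[... 2088 characters left out ...]
-::::::-::::::::::::::::::::::::-::
196 ::............................oooo:::::::::-----------+--:::::::::::::::::::::::::::-:::::
199 :o............................oooo::::-:::---------------:::-::::::::-::-:::::::::::::::::
202 ........................o.....oooo:::::::::-----::::::--::-::::-::::::::::::::::::::-:::::
205 ..............................oooo::::-:::::::::::::::::::-:::::::::::::-::-::-:-:::::::::
208 .....................o........oooo::-::::::::::::::::----o:::::::::::::::::::--:::::::::::
211 ....o.................o....ooooooo---::::::::::::::::::-+oo:::::::::::::::::::::-:::::::::
214 ......................ooooooooooo:---:-:-::::::::::::--++o..:::::::::::::::---:---::::::::
```

```bash
python3 -c "
import numpy as np; np.save('corr.npy',[25.9,-1.0,5.7,-.416,.004,-.909])"; python3 v.py 80
```

```text
t 12.2 move(tool axes) [11.9 -2.6 27.6] rotvec [-0.001 -0.002  0.   ] width 22.0 F [-0.3 -0.4 -0.9] q [-0.83  0.53  0.98  1.97 -0.61  0.85 -0.96]
```

Emit:
{"name": "nudge_tcp", "arguments": {"segments": [4,-1,9,0,0,0,15,4,-1,9,0,0,0,15,3.9,-0.6,9.6,0,0,0,15,0,0,0,0,0,0,15,0,0,0,0,0,0,15,0,0,0,0,0,0,15]}}

```text
clock: 12.8
eef_pos: [526.2, 63.0, 187.4]
tool_rot: [3.141, -0.096, 0.129]
force: [0.1, -0.5, -0.2]
width: 21.5
gripper_force: 58.9
```

```bash
python3 v.py 80; python3 see.py | grep -A3 scene;  python3 - <<'E'
from cmp import *
foot=np.array([25.9,-1.0,5.7])
print("foot now (head frame)",headR(YAW).T@(s["eef_pos"]+A@foot-L),"axis",headR(YAW).T@A@ax)
uv=proj("wrist",ring(foot,ax,0,12.5),s); print("foot pred",uv.min(0),uv.max(0),"lens",proj("wrist",[head(0,0,0)],s))
im=cv2.imread("pics/wrist_v.png").mean(2)
for i in range(100,215,3): print(i,"".join("#" if p<45 else "+" if p<80 else "-" if p<110 else ":" if p<140 else "o" if p<165 else "." for p in im[i,190:370:2]))
E
```

```text
t 12.8 move(tool axes) [ 0.7  0.1 -0.1] rotvec [-0.001 -0.002  0.   ] width 21.5 F [ 0.1 -0.5 -0.2] q [-0.78  0.58  0.93  1.97 -0.67  0.81 -0.93]
scene [[369.4, 205.4], [371.7, 190.3], [373.9, 175.3], [375.3, 166.2]]
   amber [363, 175, 16, 32, 393] [370.9 190.1] rect 31.0 15.0 90.0 mid z28 [371.7 190.3]
side [[297.9, 160.6], [293.0, 151.9], [288.0, 142.9], [284.9, 137.4]]
   amber [303, 112, 12, 4, 45] [308.5 113.4] rect 3.0 11.0 90.0 mid z28 [293.  151.9]
foot now (head frame) [-0.38043233  0.32154089 80.39583257] axis [-0.0024511  -0.00166995  0.99967205]
foot pred [257.34019123 171.46980463] [300.01133092 205.25586987] lens [[279.23879759 126.35340747]]
100 .......oooooooooooooo:::::-----------------+-----+-------------:::::+++o..................
103 ooo:oo:oooooooooooooo...o-+++++++#++++++++++++#+#+#++++#++++++++-:-++++o..................
106 oo...ooooo.o...ooooooo.oo-+++--++++++#+#+++++++++++++++++++----+-::++++o..................
109 oo....ooooooo
[... 2702 characters left out ...]
-::-:::::::::::-:::::::::::::::::::
196 ...............................ooo:-::::----------------::::::::::::::::-:::::::::::::::::
199 ...............................ooo::::::--------------+-:::::--::::-:-::::::::::::::::::::
202 o..............................ooo:::::::----------------:::::::::::::::::::::::::::::::::
205 o..............................ooo:::::::--------:::-----::::::::::::::::::::::::::::::-::
208 :.............................oooo:::-:::::-:::::::::::--:::::-:::::::::::::::::::::-:::::
211 o...........................o.oooo-:::-::::::::::::::::-+-::::::::::::::::::::::::::::::::
214 ..........................oooooooo--:::::-::::::::-:::-++:::::::::::::::::::::-:::::::::::
```

```bash
python3 - <<'E'
from cmp import *
im=cv2.GaussianBlur(cv2.imread("pics/wrist_v.png"),(9,1),0).mean(2); g=np.gradient(cv2.GaussianBlur(im,(15,3),0),axis=0)
print("pred L rail",proj("wrist",[head(-31,y,9) for y in(-30,0,30,60,85)],s).round(1).tolist())
for c in range(195,322,14): print(c,"min",155+g[155:182,c].argmin(),"max",155+g[155:182,c].argmax())
print("pred R rail",proj("wrist",[head(31,y,9) for y in(-30,0,30,60,85)],s).round(1).tolist())
for c in range(195,322,14): print(c,"min",80+g[80:112,c].argmin(),"max",80+g[80:112,c].argmax())
E
```

```text
pred L rail [[316.1, 165.3], [279.4, 165.3], [242.8, 165.6], [207.1, 166.3], [178.7, 167.0]]
195 min 170 max 164
209 min 170 max 164
223 min 169 max 163
237 min 170 max 163
251 min 170 max 163
265 min 170 max 163
279 min 170 max 155
293 min 165 max 174
307 min 170 max 163
321 min 170 max 162
pred R rail [[320.7, 94.2], [279.0, 93.9], [237.3, 94.7], [197.0, 96.6], [165.2, 98.9]]
195 min 89 max 93
209 min 88 max 93
223 min 88 max 92
237 min 99 max 92
251 min 100 max 91
265 min 100 max 91
279 min 100 max 108
293 min 100 max 91
307 min 100 max 91
321 min 100 max 91
```

Emit:
{"name": "nudge_tcp", "arguments": {"segments": [1.3,0,0,0,0,0,15,0,0,0,0,0,0,15,0,0,0,0,0,0,15,0,0,0,0,0,0,15,0,0,0,0,0,0,15]}}

```text
clock: 13.45
eef_pos: [527.5, 63.5, 187.4]
tool_rot: [3.141, -0.096, 0.13]
force: [0.2, -0.2, -0.2]
width: 21.9
gripper_force: 58.9
```

```bash
python3 v.py 80; python3 -c "
from cell import ctrl, camrig
print(ctrl.finish_job())"
```

```text
t 13.45 move(tool axes) [-0.6  0.4 -0.2] rotvec [-0.002 -0.002  0.   ] width 21.9 F [ 0.2 -0.2 -0.2] q [-0.78  0.58  0.93  1.97 -0.67  0.82 -0.93]
the job is handed in; nothing more can be done
None
```

The job is handed in at 13.5 s: the shutter is open against its stop and the gripper is holding the vial still, foot to the lens. By my camera measurements the foot is about 80 mm from the lens, within roughly 1–2 mm of centre and about 2° of square; no result was returned.

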